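Start the clamp bolt of a glaze mill jar

TASK

The clamp bolt stands loose in the threaded boss of the yoke over the mill jar's lid. Start it the way you would by hand so that it cannot cross-thread: without lifting it out, turn it backward (anticlockwise seen from above) until you feel it drop off the thread, then turn it forward (clockwise) one turn from there. Finish while still gripping its thumb head, with the bolt standing straight and started, so the lid can be centred before tightening: do not let go at the end, and leave the cup, the lidded pot and the brush where they are.

Things in the scene. Friction and masses are not known exactly. Their poses are not given: they have to be found in the camera images.
- bolt: Loose steel clamp bolt, 0.4 kg, 113 mm long, upright in the boss. Origin: centre of its lower tip, z up. Above the tip: plain pilot (23 mm thick) to 34 mm, right-hand round thread (27 mm thick, 6 mm pitch) to 70 mm, shoulder disc 34 mm wide from 72 to 77 mm, flat thumb head from 77 to 113 mm. It starts resting on the boss's first thread, can wobble 3 degrees; its +x lies 75 to 126 degrees clockwise of the jar's +x.
- head (a point): Centre of the bolt's flat brass thumb head, 95 mm above its tip; axes as the bolt's. The head is 50 mm wide along x (30 mm in its lowest 8 mm), 14 mm thick along y (grip across this), 36 mm tall; a red dot marks the +x end of its top. With fingers loose round it (2 to 5 mm play) the bolt turns along and rises and falls by its own weight; in a tight grip it must be eased down lightly.
- thread_end (a point): Lower end of the bolt's thread, on the bolt's +x side, 34 mm above its tip. Turned anticlockwise the bolt climbs 1 to 2 mm; when its +x passes the jar's +x this end slips off the boss's thread and the bolt drops about 4 mm: its tip from about 174.5 to 170.5 mm above the jar's foot.
- boss (a point): Centre of the boss's open mouth, 212 mm above the jar's foot; axes as the jar's. The boss is 47 mm wide; its thread begins at the mouth on the +x side. From the drop, clockwise turning sinks the bolt 6 mm a turn (tip at 164.5 mm above the jar's foot after one turn); it then cannot be lifted out, and has 1.2 mm end play.
- jar: White porcelain mill jar with lid, steel collar and steel clamp yoke; heavy, does not move. Origin: centre of its foot, on the boss's axis, z up. 150 mm wide, lid top at 143 mm; yoke bar 34 mm wide, 185 mm long along the jar's y, top at 201 mm, end hooks to 207 mm.
- cup: Red glazed cup beside the jar, 80 mm wide, 85 mm tall; origin at the centre of its foot. Leave it alone.
- pot: Cream lidded pot beside the jar, 104 mm wide, 120 mm tall; origin at the centre of its foot. Leave it alone.
- brush: Glaze brush lying beyond the jar, away from the robot, 190 mm long along its x, under 30 mm high. Leave it alone.

How it is judged:
On the way, in this order (a step that is already met when the one before it is completed fails the run):
1. the bolt has been turned backward, still up on the first thread, to the thread's start (its +x within 65 degrees of the jar's +x) (x of thread_end in the frame of jar above 0.005 m and z of bolt in the frame of jar above 0.1726 m).
2. the bolt has dropped off the thread there, its tip at about 170 mm (z of bolt in the frame of jar between 0.168 and 0.1718 m and x of thread_end in the frame of jar above 0.005 m), for 0.1 s.
At the end, for the whole second after the job is handed in: The bolt is started by one turn (0.6 to 1.4 turns) past the drop: tip 161.9 to 166.8 mm above the jar's foot, within 6 degrees of upright, head within 8 mm of the jar's axis, at rest, gripped by the fingers with more than 5 N; cup, pot and brush within 15 mm of where they stood (z of bolt in the frame of jar between 0.1619 and 0.1668 m and angle between bolt's own z axis and vertical below 0.1 rad and horizontal distance between head and jar below 0.008 m and contact force between the fingers and bolt above 5 N and linear speed of bolt below 0.02 m/s and distance of each of cup, pot, brush from where it was at the start of the episode below 0.015 m); the arm keeps its last pose, push and grip.
It fails at once if the bolt is lifted out of the boss (tip more than 190 mm above the jar's foot) (z of bolt in the frame of jar above 0.19 m).
It fails at once if cup, pot or brush pushed away (distance of any of cup, pot, brush from where it was at the start of the episode above 0.02 m).
It also fails if it takes over 72 s, if anything falls off the work surface, if the arm or the gripper's body presses on something with over 40 N, if the wrist force passes 120 N, or if a joint passes its speed limit or range.

ROBOT

A 6-joint arm with a two-finger parallel gripper is mounted at the origin on the work surface. World frame = base frame: x ahead of the robot, y to its left, z up, the work surface at z = 0. Lengths are in m, angles in rad, forces in N, time in s.
With the tool pointing down it reaches from about 0.325 to 0.75 m from the base axis. Payload 7.6 kg.
Tool frame: the origin (TCP) lies on the centre line of the jaws, within the pads' length; the fingertips stand 8 mm ahead of it and the grasp point (between the pads) lies 11 mm behind it (env.tip_reach is the distance from the TCP to the fingertips, in m); z points along the fingers, x is the direction in which the jaws open and shut, and the axes are right-handed (so a half turn about z gives the same grasp; the last joint's range is limited). The gripper opens to 85 mm and grips with 20 to 120 N. Pads are 22 mm wide; open, the fingers measure 114 mm over their backs; the gripper's body (76 mm by 85 mm) begins 54 mm behind the grasp point. The pads swing forward as they close: fully open they stand 13 mm farther back than shut.
Start: joints at [1.238, 0.052, 1.401, -0, 1.689, -0.07], TCP at [0.136, 0.507, 0.239] pointing down, gripper open.
Joint ranges: [-2.9, 2.9], [-0.91, 2.17], [0.12, 2.37], [-1.06, 4.2], [0.26, 2.73], [-2.93, 2.93]. Speed limits (rad/s): [2.57, 2.57, 3.01, 3.14, 3.14, 3.14].

INTERFACE

Orientations are given as a unit quaternion [x, y, z, w].
In Python, from plant import env gives the robot as it stands. The module is installed in compiled form; this text tells all that it offers. Calls block until the motion is done:
- env.move_ptp(position, orientation): joint-space move of the TCP to a pose.
- env.servo_line(position, ori=None, rate=0.15, until_force=None): straight line of the TCP; ori=None keeps the orientation; rate is the mean speed in m/s. With until_force (N) it stops when the force on the tool has changed by that much, and returns True; else False.
- env.move_j(angles): joint-space move.
- env.gripper_to(opening, strength=None): finger opening in m; strength is the grip in N (None keeps the last); returns when the fingers have stopped.
- env.hold(seconds).
- env.inverse_kinematics(position, orientation): joint angles nearest the present ones, or None.
- env.grab_frame(name): name is "scene" or "top" or "wrist"; returns a dict with "pixels" (480x640x3 uint8, blue, green, red), "range_z" (480x640 float32, m along the optical axis (not along the pixel's ray), 0 where there is no reading), "K" (3x3 intrinsics, pixels), "R" (3x3) and "t" (3): a world point X has camera coordinates R X + t. Camera axes: x right, y down, z forward; pixel columns grow to the right and rows downward; lengths in m; the calibration is good to about 2 mm. A picture is of the moment at which its call begins.
A pose or a line that the arm cannot do raises env.MotionError and nothing moves.
- env.finish_job(): hands the job in, once; it reports no verdict.
Readings, each from a call of its own:
- env.current_t(): time.
- env.current_qpos(): joint angles.
- env.current_joint_velocities(): joint speeds.
- env.current_tau(): joint torques, N m.
- env.current_tool_pos(): TCP position.
- env.current_ee_rot(): TCP orientation.
- env.current_wrist_force(): force on the tool from outside, world axes, zero at the start.
- env.current_torque(): the same for the moment, N m.
- env.current_grip_width(): finger opening in m.
Only numpy, scipy, OpenCV 4.12 (cv2) and the standard library are available. Lean on these libraries where they do the work, as an engineer would, in place of code of your own. Each camera call takes 0.05 s, during which the arm holds its last target. There are 200 camera calls.

## Working session

There is one attempt and no reset: what is moved stays moved. The work goes in short steps, each a Python script; the robot and the scene stay as the last script left them, time stands still between calls to the robot, and variables do not carry over. Pictures are saved under pics/ and viewed, about 8 in all and at most 12, crops included, and the job is handed in when it is done.

```bash
mkdir -p pics; python3 - <<'E'
from plant import env
import cv2,numpy as np
for n in("scene","top"):
    f=env.grab_frame(n); cv2.imwrite(f"pics/{n}0.png",f["pixels"]); np.savez(f"{n}0.npz",**f)
    print(n,(-f["R"].T@f["t"]).round(3),f["K"][0,0], f["R"].round(2).tolist())
print(env.current_t(),env.current_grip_width(),env.current_ee_rot(),env.tip_reach)
E
```

```text
scene [ 1.236 -0.508  0.913] 580.3684370688242 [[0.67, 0.74, 0.0], [0.49, -0.44, -0.75], [-0.56, 0.51, -0.66]]
top [0.475 0.09  1.278] 541.7452331802021 [[0.01, -1.0, 0.0], [-0.99, -0.01, -0.11], [0.11, -0.0, -0.99]]
0.1 0.08534718099480675 [ 7.93656868e-01  6.08365246e-01 -5.95172634e-04  3.87701678e-04] 0.008
```

View pics/scene0.png

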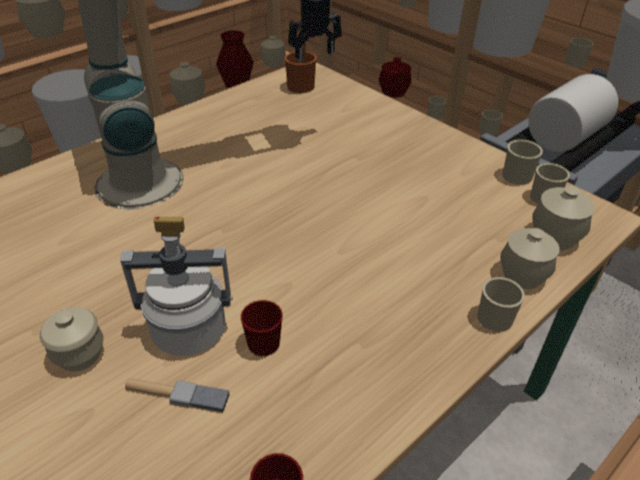

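View pics/top0.png

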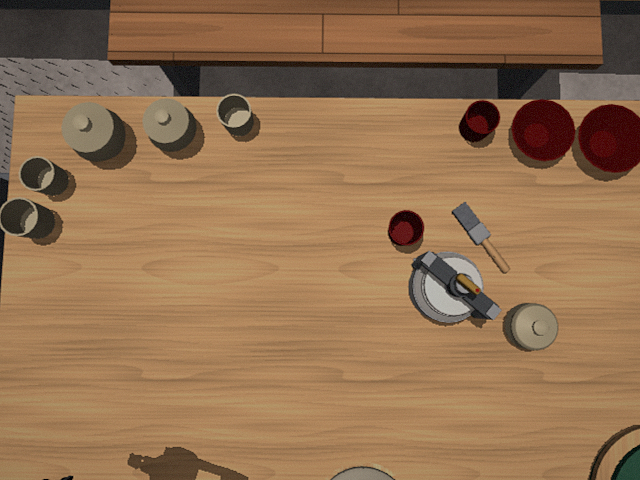

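```bash
cat > h.py <<'E'
import numpy as np,cv2
def cloud(f):
    K,R,t,d=f["K"],f["R"],f["t"],f["range_z"]
    v,u=np.mgrid[:480,:640]
    c=np.stack([(u-K[0,2])/K[0,0]*d,(v-K[1,2])/K[1,1]*d,d],-1)
    w=(c-t)@R; w[d==0]=np.nan
    return w
def rect(p):
    (c,s,a)=cv2.minAreaRect((p[:,:2]*1000).astype(np.float32)); return np.round(c,1),np.round(s,1),round(a,1)
E
python3 - <<'E'
from h import *
for n,(x0,y0,x1,y1) in (("top",(395,230,515,340)),("scene",(110,200,240,360))):
    f=dict(np.load(n+"0.npz")); w=cloud(f); img=f["pixels"]
    s=w[y0:y1,x0:x1].reshape(-1,3); px=img[y0:y1,x0:x1].reshape(-1,3).astype(int)
    for nm,a,b in(("head",.255,.31),("bar",.19,.209),("lid",.125,.15),):
        m=(s[:,2]>a)&(s[:,2]<b); q=s[m]
        print(n,nm,len(q),q.mean(0).round(4),rect(q), q[:,2].max().round(4))
        if nm=="head":
            t=q[q[:,2]>.281]; print(" top",len(t),t.mean(0).round(4),rect(t))
        if nm=="bar":
            c=np.cov(q[:,:2].T); e=np.linalg.eigh(c)[1][:,1]; print(" dir",np.degrees(np.arctan2(e[1],e[0])))
    red=(px[:,2]>110)&(px[:,1]<60)&(px[:,0]<60)
    print(n,"red",red.sum(),s[red].round(3)[:8].tolist())
    if n=="scene": x0,y0,x1,y1=130,205,210,265
    else: x0,y0,x1,y1=405,240,505,330
    c=cv2.resize(img[y0:y1,x0:x1],None,fx=5,fy=5,interpolation=cv2.INTER_CUBIC)
    cv2.imwrite(f"pics/{n}_c.png",c)
a=cv2.imread("pics/scene_c.png");b=cv2.imread("pics/top_c.png")
o=np.zeros((760,500,3),np.uint8);o[:300,:400]=a;o[300:750]=b;cv2.imwrite("pics/crop1.png",cv2.resize(o,(394,600)))
E
```

```text
top head 261 [ 0.5085 -0.1722  0.2821] (array([ 509.1, -173.7]), array([49.7, 14.5]), 50.2) 0.2906
 top 203 [ 0.5085 -0.1738  0.2854] (array([ 509.1, -173.7]), array([49.7, 14.5]), 50.2)
top bar 1185 [ 0.5082 -0.1766  0.2017] (array([ 509. , -178.6]), array([183. ,  46.7]), 46.0) 0.209
 dir 50.34390233340315
top lid 1601 [ 0.5034 -0.1702  0.1422] (array([ 509.5, -170.5]), array([146.3, 123.9]), 86.1) 0.1498
top red 9 [[0.499, -0.187, 0.286], [0.499, -0.189, 0.288], [0.499, -0.192, 0.284], [0.498, -0.187, 0.286], [0.498, -0.189, 0.286], [0.498, -0.19, 0.289], [0.496, -0.187, 0.287], [0.496, -0.188, 0.289]]
scene head 527 [ 0.5171 -0.1791  0.2751] (array([ 514.9, -178.3]), array([50.5, 17.9]), 51.0) 0.2896
 top 195 [ 0.5151 -0.1775  0.2852] (array([ 513.9, -176.8]), array([49.4, 14.9]), 50.3)
scene bar 1549 [ 0.5191 -0.1847  0.2005] (array([ 516. , -183.6]), array([183.7,  42.6]), 49.4) 0.209
 dir 50.42837444991044
scene lid 2409 [ 0.5299 -0.1926  0.1412] (array([ 525.5, -191.5]), array([183.9,  94.8]), 51.5) 0.1497
scene red 1 [[0.502, -0.19, 0.288]]
```

View pics/crop1.png

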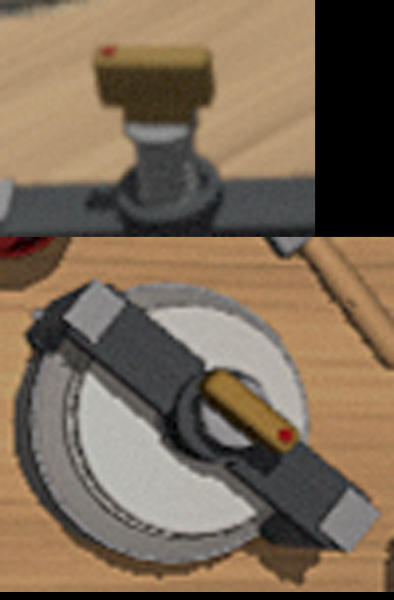

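The top crop shows the red dot at the lower-right end of the head, around crop px (287,436), so bolt +x points at world yaw ≈ -129.7°. The bar direction is 50.3°. The rule that the bolt lies 75–126° clockwise of the jar makes jar +x ≈ -39.7°, so the bolt sits 90° clockwise. Sizes agree with the text: 49.7×14.5 mm head, 183 mm bar, top at about 0.286.

I'll move above the bolt next and refine with the wrist camera.

```bash
cat >> h.py <<'E'
from scipy.spatial.transform import Rotation as Ro
def quat(yaw): # tool down, tool x at world yaw (deg)
    return (Ro.from_euler('z',yaw,degrees=True)*Ro.from_euler('x',180,degrees=True)).as_quat()
def measure(f,c=(.511,-.1755)):
    "head top points: centre (mm), size, angle, mean top z"
    w=cloud(f); b=f["pixels"].astype(int)
    m=(np.hypot(w[...,0]-c[0],w[...,1]-c[1])<.045)&(w[...,2]>.262)&(w[...,2]<.31)
    brass=(b[...,2]-b[...,0]>30)
    q=w[m&brass]
    if len(q)<30: return None
    zt=np.percentile(q[:,2],90); t=q[q[:,2]>zt-.006]
    return len(t),rect(t),(np.median(t[:,2])*1000).round(1)
E
python3 - <<'E'
from plant import env
from h import *
p=env.current_tool_pos(); env.servo_line([p[0],p[1],.40],rate=.3)
env.move_ptp([.511,-.1755,.40],quat(-39.7))
env.hold(.3)
print(env.current_t(),env.current_tool_pos(),np.degrees(env.current_qpos()).round(1),env.current_wrist_force())
f=env.grab_frame("wrist"); cv2.imwrite("pics/w1.png",f["pixels"]); np.savez("w1.npz",**f)
for n,g in(("wrist",f),("top",env.grab_frame("top")),("scene",env.grab_frame("scene"))):
    print(n,measure(g))
print("cam",-f["R"].T@f["t"])
E
```

```text
3.825 [ 0.51109701 -0.17525724  0.40000901] [-22.8   7.3  57.4   0.  115.3  16.8] [ 1.13215776 -0.64577914  0.4007088 ]
wrist (1186, (array([ 512. , -174.2]), array([49.7, 13.4]), 50.1), np.float64(284.9))
top (166, (array([ 510.4, -172.3]), array([44.6, 13.7]), 48.1), np.float64(285.8))
scene (194, (array([ 513.8, -177.7]), array([48.9, 14.5]), 50.4), np.float64(285.3))
cam [ 0.55455222 -0.12256157  0.53356324]
```

View pics/w1.png

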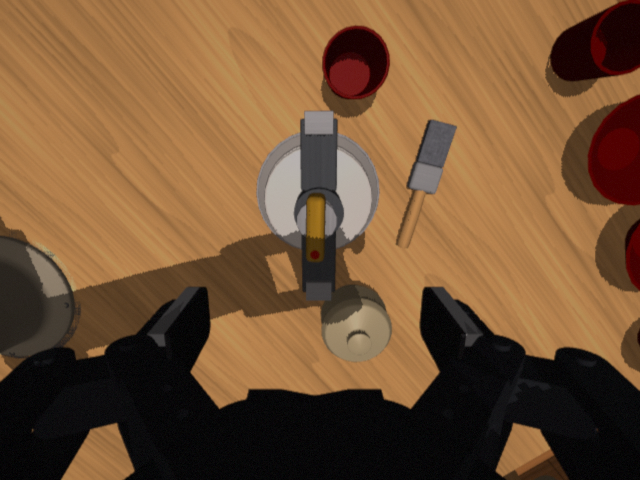

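```bash
python3 - <<'E'
from plant import env
from h import *
w=cloud(dict(np.load("w1.npz")))
for a,b,r in((.2085,.2155,.03),(.196,.2045,.12),(.247,.2525,.03),(.135,.147,.1)):
    m=(w[...,2]>a)&(w[...,2]<b)&(np.hypot(w[...,0]-.511,w[...,1]+.1755)<r)
    q=w[m]; print(a,len(q),q.mean(0).round(4),rect(q),np.round(cv2.minEnclosingCircle((q[:,:2]*1000).astype(np.float32))[0],1))
c=[.5119,-.1750]
env.servo_line([*c,.30],rate=.15)
print(env.servo_line([*c,.263],rate=.06,until_force=5))
env.gripper_to(.0175,20)
env.hold(.2)
print(env.current_t(),env.current_tool_pos(),env.current_grip_width(),np.round(env.current_wrist_force(),2),np.round(env.current_torque(),3),np.degrees(env.current_qpos()).round(1))
for n in("wrist","top","scene"):
    f=env.grab_frame(n); print(n,measure(f)); 
    if n=="wrist": cv2.imwrite("pics/w2.png",f["pixels"])
    if n=="scene": s=f["pixels"][180:270,110:230]; cv2.imwrite("pics/s2.png",cv2.resize(s,None,fx=5,fy=5,interpolation=cv2.INTER_CUBIC))
E
```

```text
0.2085 607 [ 0.5206 -0.1744  0.2108] (array([ 515.8, -176.3]), array([37.8, 46.6]), 35.9) [ 512.2 -178.8]
0.196 3365 [ 0.5203 -0.1698  0.1998] (array([ 511.1, -177.1]), array([181.8,  40.8]), 48.9) [ 512.7 -178. ]
0.247 530 [ 0.5134 -0.1766  0.2494] (array([ 511.9, -176.1]), array([30.1, 32.4]), 51.2) [ 511.9 -176.1]
0.135 4886 [ 0.5138 -0.176   0.1417] (array([ 512.2, -178.6]), array([113. , 121.2]), 49.3) [ 512.2 -178.9]
False
6.4083 [ 0.5118949  -0.17498783  0.26299957] 0.017653279145127893 [-0.49 -0.21  0.27] [-0.053  0.093 -0.058] [-22.8   5.3  75.1  -0.   99.6  16.9]
wrist (5004, (array([ 512.3, -174.5]), array([48.9, 88.9]), 33.8), np.float64(284.9))
top (27, (array([ 522.6, -157.2]), array([ 7.2, 12.8]), 62.2), np.float64(285.5))
scene (63, (array([ 512.7, -154.1]), array([13.2, 44. ]), 56.1), np.float64(286.2))
```

View pics/s2.png

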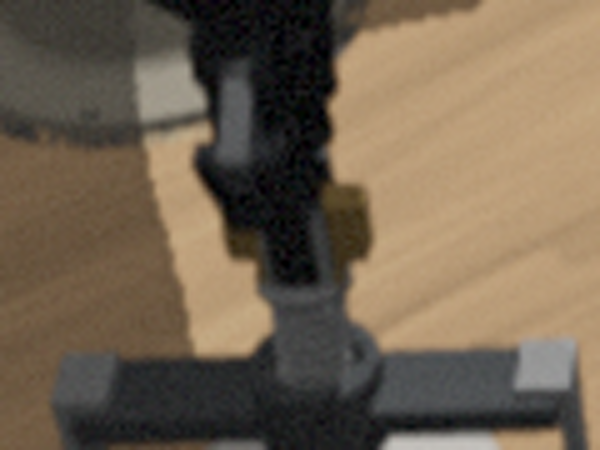

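The scene crop shows both pads either side of the head (head ≈(290,230), shoulder ≈(300,295)), with the tips just above the shoulder disc. The boss, lid and bar all put the jar axis near (0.5122,-0.178), so the bolt leans about 3 mm, within its wobble. I'll centre the tool on the axis and turn anticlockwise with the fingers loose, watching torque and head height.

```bash
cat >> h.py <<'E'
def head(env,c=(.5122,-.1777)):
    f=env.grab_frame("wrist"); w=cloud(f); b=f["pixels"].astype(int)
    m=(np.hypot(w[...,0]-c[0],w[...,1]-c[1])<.031)&(w[...,2]>.268)&(w[...,2]<.295)&(b[...,2]-b[...,0]>25)
    n,l,st,_=cv2.connectedComponentsWithStats(m.astype(np.uint8))
    if n<2: return None
    q=w[l==1+np.argmax(st[1:,4])]
    zt=np.percentile(q[:,2],90); t=q[q[:,2]>zt-.005]
    d=b[...,2]; red=(d>90)&(b[...,1]<60)&m
    r=w[red].mean(0) if red.sum()>3 else [np.nan]*3
    R=rect(t); return dict(n=len(t),z=(np.median(t[:,2])*1000).round(2),c=R[0],s=R[1],red=round(float(np.degrees(np.arctan2(r[1]-R[0][1]/1e3,r[0]-R[0][0]/1e3))),0))
def turn(env,degs,look=1):
    for i,d in enumerate(degs):
        q=np.array(env.current_qpos()); q[5]=np.radians(d); 
        env.move_j(q)
        if look and i%look==0:
            print(round(env.current_t(),2),d,np.round(env.current_wrist_force(),1),"Mz",round(env.current_torque()[2],3),head(env))
E
python3 - <<'E'
from plant import env
from h import *
print(head(env))
env.servo_line([.5122,-.1777,.264],rate=.02); 
q0=env.current_qpos(); np.save("q0.npy",q0)
print(env.current_t(),np.round(env.current_wrist_force(),2),head(env))
turn(env,[0,-20,-35,-50])
print(env.current_tool_pos())
E
```

```text
{'n': 4612, 'z': np.float64(284.81), 'c': array([ 512.1, -173.9]), 's': array([49.3, 13.9]), 'red': nan}
6.9 [-0.49  0.21  0.66] {'n': 4576, 'z': np.float64(284.87), 'c': array([ 512.4, -174.6]), 's': array([50. , 13.9]), 'red': nan}
7.33 0 [-0.4 -0.4  0.1] Mz 0.0 {'n': 4632, 'z': np.float64(285.23), 'c': array([ 513. , -175.6]), 's': array([49.4, 14. ]), 'red': nan}
7.81 -20 [-0.8  0.7  1.4] Mz -0.056 {'n': 4651, 'z': np.float64(285.45), 'c': array([ 512.7, -175.2]), 's': array([49.7, 14.1]), 'red': -102.0}
8.22 -35 [0.  0.1 1.1] Mz -0.064 {'n': 4670, 'z': np.float64(285.48), 'c': array([ 511.8, -174.7]), 's': array([15.5, 49.4]), 'red': -84.0}
8.62 -50 [-0.6  0.2  0.2] Mz -0.042 {'n': 4711, 'z': np.float64(285.51), 'c': array([ 511. , -174.7]), 's': array([15.8, 49.9]), 'red': -67.0}
[ 0.51231929 -0.17786584  0.26391201]
```

```bash
python3 - <<'E'
from plant import env
from h import *
turn(env,[-60,-68,-74,-79,-84])
E
```

```text
8.97 -60 [-0.6 -0.5  0.4] Mz 0.006 {'n': 4702, 'z': np.float64(285.39), 'c': array([ 510.9, -174.4]), 's': array([14.7, 49.6]), 'red': -58.0}
9.28 -68 [ 0.  -0.1  0.3] Mz 0.039 {'n': 4706, 'z': np.float64(285.11), 'c': array([ 510.7, -174.9]), 's': array([14.9, 49.6]), 'red': -49.0}
9.57 -74 [-0.3 -0.9 -0.5] Mz 0.002 {'n': 4421, 'z': np.float64(281.9), 'c': array([ 511.7, -177.1]), 's': array([14.5, 49.5]), 'red': -42.0}
9.88 -79 [-0.8 -0.4 -0.4] Mz 0.092 {'n': 4395, 'z': np.float64(282.01), 'c': array([ 512.8, -177.3]), 's': array([14.5, 49.8]), 'red': -40.0}
10.18 -84 [-1.5 -0.9 -0.1] Mz -0.036 {'n': 4401, 'z': np.float64(282.06), 'c': array([ 512.7, -178. ]), 's': array([15.9, 50.1]), 'red': -34.0}
```

The head height fell 3.5 mm, from 285.4 to 281.9, just as the red dot came to about -41°, where the jar's +x is. That's the drop. Next is the first clockwise half turn.

```bash
python3 - <<'E'
from plant import env
from h import *
env.servo_line([.5122,-.1777,.259],rate=.03)
turn(env,[-65,-50,-25,5,35,65,90,107,112])
E
```

```text
10.97 -65 [-0.9 -1.5  0.5] Mz 0.02 {'n': 4815, 'z': np.float64(282.03), 'c': array([ 512., -175.]), 's': array([15.9, 49.8]), 'red': -43.0}
11.38 -50 [ 0.1 -1.2  0.6] Mz -0.031 {'n': 4809, 'z': np.float64(281.86), 'c': array([ 512.5, -174.8]), 's': array([15.6, 49.5]), 'red': -58.0}
11.93 -25 [ 0.1  0.  -0.2] Mz 0.052 {'n': 4714, 'z': np.float64(281.29), 'c': array([ 513.5, -176.7]), 's': array([15.5, 49.3]), 'red': -82.0}
12.54 5 [ 0.1  0.  -0. ] Mz -0.003 {'n': 4538, 'z': np.float64(280.58), 'c': array([ 512.1, -178.4]), 's': array([49.5, 14.1]), 'red': nan}
13.16 35 [ 0.4 -0.9 -0.7] Mz -0.029 {'n': 4547, 'z': np.float64(280.37), 'c': array([ 510.7, -177.8]), 's': array([49.8, 14. ]), 'red': nan}
13.78 65 [ 1.1 -1.2 -1. ] Mz 0.032 {'n': 4509, 'z': np.float64(280.15), 'c': array([ 510.1, -176.8]), 's': array([49.9, 14.7]), 'red': nan}
14.32 90 [ 0.9 -3.1 -1.7] Mz 0.021 {'n': 4460, 'z': np.float64(279.9), 'c': array([ 510. , -176.4]), 's': array([16., 50.]), 'red': 161.0}
14.76 107 [ 0.1 -3.4 -1.4] Mz 0.071 {'n': 4449, 'z': np.float64(279.66), 'c': array([ 510.9, -176. ]), 's': array([15.9, 49.9]), 'red': 144.0}
15.06 112 [-0.3 -2.7 -1.4] Mz 0.05 {'n': 4425, 'z': np.float64(279.57), 'c': array([ 510.9, -175.7]), 's': array([15.9, 50.2]), 'red': 139.0}
```

```bash
python3 - <<'E'
from plant import env
from h import *
env.gripper_to(.075)
turn(env,[20,-68],2)
env.servo_line([.5122,-.1777,.2565],rate=.03,until_force=5)
env.gripper_to(.0175); print(env.current_grip_width(),head(env))
turn(env,[-45,-20,10,40,70,90,107,113])
print(env.current_tool_pos())
E
```

```text
17.12 20 [0.3 0.2 0.2] Mz -0.037 {'n': 4666, 'z': np.float64(278.71), 'c': array([ 512.5, -179. ]), 's': array([14.3, 50. ]), 'red': nan}
0.01763267812866982 {'n': 4671, 'z': np.float64(279.01), 'c': array([ 513.3, -176.6]), 's': array([15.8, 49.5]), 'red': 144.0}
19.89 -45 [-0.2 -1.  -0.3] Mz 0.011 {'n': 4681, 'z': np.float64(278.65), 'c': array([ 513.5, -176.9]), 's': array([15.7, 49.8]), 'red': 121.0}
20.44 -20 [-1.2 -0.1 -1. ] Mz 0.044 {'n': 4581, 'z': np.float64(278.06), 'c': array([ 513.4, -178.3]), 's': array([15.7, 50. ]), 'red': 97.0}
21.06 10 [ 0.3 -0.3  0.2] Mz -0.039 {'n': 4523, 'z': np.float64(277.53), 'c': array([ 512.1, -178.2]), 's': array([49.4, 14. ]), 'red': nan}
21.68 40 [-0.1 -0.9 -0.2] Mz 0.032 {'n': 4505, 'z': np.float64(277.29), 'c': array([ 511.3, -177.8]), 's': array([50.1, 14.4]), 'red': nan}
22.29 70 [-0.2 -2.  -0.3] Mz -0.026 {'n': 4476, 'z': np.float64(276.99), 'c': array([ 511., -177.]), 's': array([50.3, 14.6]), 'red': 4.0}
22.77 90 [-0.3 -1.1 -0.9] Mz 0.018 {'n': 4447, 'z': np.float64(276.73), 'c': array([ 511.2, -176.9]), 's': array([15.6, 50. ]), 'red': -13.0}
23.2 107 [ 0.1 -1.7 -0.1] Mz 0.022 {'n': 4415, 'z': np.float64(276.51), 'c': array([ 511.6, -176.9]), 's': array([16. , 49.7]), 'red': -29.0}
23.5 113 [ 0.2 -1.  -0.3] Mz 0.016 {'n': 4411, 'z': np.float64(276.39), 'c': array([ 511.8, -176.9]), 's': array([16. , 49.6]), 'red': -35.0}
[ 0.51230056 -0.17769569  0.25724235]
```

```bash
python3 - <<'E'
from plant import env
from h import *
env.gripper_to(.010,40); env.hold(.5)
for i in range(2):
    print(env.current_t(),env.current_grip_width(),np.round(env.current_wrist_force(),2),np.round(env.current_torque(),2),head(env)); env.hold(.5)
f=env.grab_frame("wrist"); cv2.imwrite("pics/w3.png",f["pixels"])
g=env.grab_frame("scene"); s=g["pixels"]; cv2.imwrite("pics/s3.png",np.hstack([cv2.resize(s[190:340,110:230],(400,500)),cv2.resize(s,(400,300))[:,:] if 0 else cv2.copyMakeBorder(cv2.resize(s,(400,300)),0,200,0,0,0)]))
for n in("scene","top"):
    a=dict(np.load(n+"0.npz"))["pixels"]; b=g["pixels"] if n=="scene" else env.grab_frame("top")["pixels"]
    for nm,(x,y,X,Y) in (dict(cup=(240,300,285,355),pot=(40,308,105,368),brush=(125,375,230,412)) if n=="scene" else dict(cup=(386,208,426,250),pot=(506,300,560,352),brush=(450,200,512,274))).items():
        print(n,nm,round(float(np.mean(cv2.absdiff(a,b)[y:Y,x:X])),1))
E
```

```text
24.2667 0.013057183950887803 [-3.17 -3.46  0.2 ] [-0.86  0.78 -0.03] {'n': 4364, 'z': np.float64(276.11), 'c': array([ 512.2, -177.1]), 's': array([14. , 50.1]), 'red': -45.0}
24.8167 0.012872368094891881 [-2.6  -4.66 -0.2 ] [-0.84  0.8  -0.03] {'n': 4372, 'z': np.float64(276.14), 'c': array([ 512.2, -177.2]), 's': array([14.1, 49.8]), 'red': -45.0}
scene cup 6.1
scene pot 7.9
scene brush 6.1
top cup 5.5
top pot 37.9
top brush 30.5
```

View pics/s3.png

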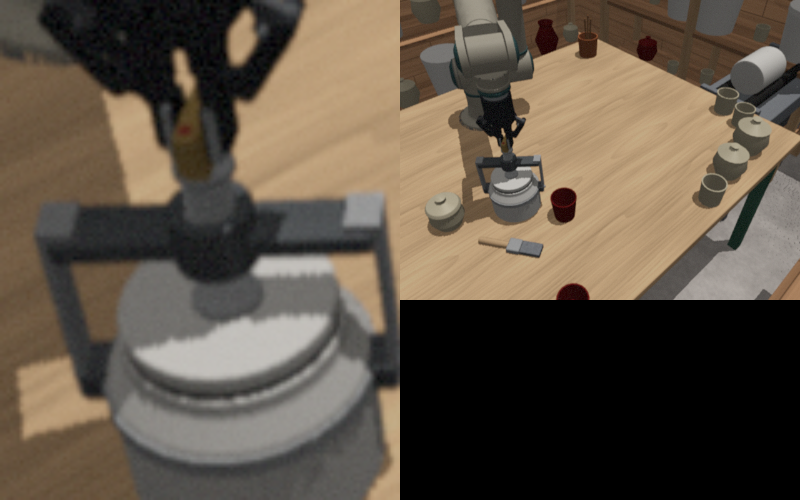

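The scene view shows the head (about (190,140) in the left crop) gripped, the bolt upright in the boss, and the cup, pot and brush where they were. The large top-view differences come from the arm and its shadow in the frame. Handing in.

```bash
python3 -c "
from plant import env
env.finish_job(); print(env.current_t(), env.current_grip_width())"
```

```text
the job is handed in; nothing more can be done
the job is handed in; nothing more can be done
```

The clamp bolt is started one turn past the drop and was still gripped when I handed the job in at about 25 s; no verdict is reported.

- **Backward turn:** I turned the bolt about 90° anticlockwise with loose fingers. The head dropped 3.5 mm when its red dot reached about -41°, against my jar +x estimate of -39.7°. The text says the drop is about 4 mm.
- **Forward turn:** I turned it one full turn clockwise in two half-turn strokes, regripping in between, then closed the grip at 40 N.

**Last checks**
- **Depth:** The head had sunk 5.9 mm since the drop (6 mm expected), so the tip is at about 164.6 mm. That takes the drop height as the stated 170.5 mm, because the camera reads heights about 1.5 mm low.
- **Turn:** The red dot was at -45°, about one turn.
- **Position:** The head centre was within about 1 mm of the estimated jar axis. I judged upright from that and the picture, and did not measure the tilt angle.
- **Grip:** The side force was about 5 N and the finger opening 13 mm. The finger contact force itself was not read; 40 N is the commanded grip.
- **Cup, pot and brush:** These looked unmoved in the scene view. The top view differed a lot at the pot and brush, which I put down to the arm and its shadow.

**Disagreements:** The cameras differed by up to about 6 mm on the head's first position, so I relied on the wrist camera. The first half turn sank the bolt only 2.4 mm instead of 3 mm, which I put down to wobble; the full-turn figure agreed.

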